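# Make up an order of stoppered sample bottles in the cellar store

## Task

Make up the bottle order: reach down into the deep cells of the partitioned carton, lift out every amber bottle there, stand them upright in the grey tray and close each with a stopper pushed right home, its head down on the rim of the neck. The stoppers are in the white rack hidden behind the tall blue carton: move that carton well aside, by at least its own thickness, to get at them, and once all the bottles in the tray are stoppered put it back close in front of the rack where it stood, square to it. Leave any spare stopper in the rack, never tip a bottle over, and leave everything else on the bench where it is.

Things in the scene. Friction and masses are not known exactly. Their poses are not given: they have to be found in the camera images.
- cells: brown partitioned cardboard carton, 172 x 172 mm, 98 mm tall, open on top, fixed to the bench; card dividers make 2 x 2 square cells, each 80 x 80 mm inside and 95 mm deep, their centres at (+-42, +-42) mm along the carton's own x and y; outer walls and dividers 4 mm thick (dividers 94 mm high), floor 3 mm; there is at most one bottle in a cell. Origin: centre of its underside, z up
- bottle1_c (a point): squat amber glass bottle with white label, 75 mm tall, 0.12 kg, upright in a cell at the start, its rim 20 mm below the carton's top edge; 3 or all 4 of the bottles are there. Body 62 mm wide up to 34 mm, shoulder to 48 mm above the base, then a straight open neck 25 mm wide, 27 mm tall, bore 19 mm wide, 27 mm deep. Point: its centre, 37.5 mm above the base and below the rim, z along its axis
- bottle2_c (a point): another bottle, the same as bottle1, or absent
- bottle3_c (a point): another bottle, the same as bottle1, or absent
- bottle4_c (a point): another bottle, the same as bottle1, or absent
- stopper1_c (a point): stopper, 36 mm tall: red cylindrical head 24 mm wide and 18 mm tall on top of a black tapered plug 18 mm long, 15.6 mm wide under the head and 11 mm at its lower end; standing head up in a hole of the rack at the start; 16 g. Point: its centre, half-way up, which is the underside of the head (the face that comes down on the bottle's rim), z along its axis towards the head
- stopper2_c (a point): another stopper, the same as stopper1
- stopper3_c (a point): another stopper, the same as stopper1
- stopper4_c (a point): another stopper, the same as stopper1
- rack_top (a point): centre of the top face of the white stopper rack, a block 46 mm (its x) x 170 mm (its y) x 30 mm tall, fixed to the bench, with four square holes 20 mm wide and 24 mm deep at y = -69, -23, +23 and +69 mm; its -x side is its front, facing the robot
- bluebox_c (a point): tall closed blue carton with white labels, 62 mm (its x) x 150 mm (its y) x 115 mm tall, about 0.5 kg (most of it low down), loose; at the start it stands close in front of the rack, long side along it: its centre about 63 mm from the rack's centre towards the rack's -x, in line with the rack's middle to within 8 mm. Point: its centre, half-way up, z up
- tray_in (a point): centre of the inner floor of the shallow grey plastic tray (184 x 184 mm outside, 174 x 174 mm inside, wall 26 mm tall, floor 5 mm thick), fixed to the bench, empty at the start; x and y along its sides
- tape: roll of brown packing tape lying flat, 100 mm wide, 48 mm tall; a bystander to be left alone. Origin: centre of its underside
- marker: marker pen lying on the bench, 120 mm long; a bystander to be left alone. Origin: centre of its underside
- smallbox: small blue carton, 60 x 90 x 45 mm; a bystander to be left alone. Origin: centre of its underside
- whitebox: white carton, 100 x 70 x 50 mm; a bystander to be left alone. Origin: centre of its underside
- stapler: red and black stapler, 150 mm long, 50 mm tall; a bystander to be left alone. Origin: centre of its underside
- cutter: yellow knife with its blade in a plastic body, lying, 150 mm long; a bystander to be left alone. Origin: centre of its underside
Things that resemble listed ones, but are neither listed nor needed, are in the scene too. Leave any red or yellow look-alike of the part that bears bottle3_c alone.

How it is judged:
By the outcome, as a careful person would: the job done as asked, in the order asked, and still so for the second after the job is handed in, with the robot touching nothing.
Of bottle1, bottle2, bottle3, bottle4 only 3 to 4 are there at a start; the rules pass over those that are not, and their reading is None.
At some moment in a run one of bluebox, bottle1, bottle2, bottle3, bottle4 may be knocked a few centimetres aside while the robot is not near it.
It also fails if it takes over 210 s, if anything falls off the work surface, if the arm or the gripper's body presses on something with over 40 N, if the wrist force passes 120 N, or if a joint passes its speed limit or range.

## Robot

A 6-joint arm with a two-finger parallel gripper is mounted at the origin on the work surface. World frame = base frame: x ahead of the robot, y to its left, z up, the work surface at z = 0. Lengths are in m, angles in rad, forces in N, time in s.
With the tool pointing down it reaches from about 0.2 to 0.875 m from the base axis. Payload 3.4 kg.
Tool frame: the origin (TCP) lies midway between the tips of the shut fingers; the grasp point (between the pads) lies 19 mm behind it; z points along the fingers, y is the line along which they close (so a half turn about z gives the same grasp; the last joint's range is limited). The gripper opens to 94 mm and grips with 3 to 60 N. Pads are 16 mm wide; open, the fingers measure 119 mm over their backs; the gripper's body (75 mm by 177 mm) begins 78 mm behind the grasp point.
Start: joints at [-1.456, 0.276, 1.505, -0, 1.361, -0.121], TCP at [0.134, -0.559, 0.205] pointing down, gripper open.
Joint ranges: [-2.89, 2.89], [-0.75, 2.08], [0.22, 2.7], [-1.18, 4.32], [0.11, 2.71], [-2.7, 2.7]. Speed limits (rad/s): [2.57, 2.57, 3.14, 3.14, 3.14, 3.14].

## Interface

Orientations are given as a rotation vector (axis times angle).
In Python, from station import arm, viewer gives the robot as it stands.
- The arm moves only by the tool move_arm, never from a script. Its argument "steps" is text: rows parted by semicolons, each of 5 numbers parted by spaces: the finger opening in m, from 0 to 0.094, then the shift along the tool's x, y, z in m, then the turn about the tool's z in degrees. In form: gripper tx ty tz spin; .... A call has 1 to 8 rows; each row shifts and turns the commanded pose from where the row before left it, along the tool's axes as they then stand; what a row does not reach is not made up. A row lasts 1/10 s, in which the tool goes at most 50 mm and 8.59 degrees, less where a joint would pass 70% of its speed; a pose out of reach is approached as far as the arm can. A call is refused whole if a number of a shift passes 0.05 or a number of a turn 8.59, either way. A call with a gripper value outside its range is refused whole. The fingers move at their own pace and stop on an object; "grip_force" is the grip in N (left out, the last holds). Time passes only in rows, so rows that do not move let the fingers close. It gives the time, the measured TCP pose, the force, the opening and the grip force at its end, in the units of the state.
- arm.get_state(): the state, without advancing time (a new reading comes with each control period).
- viewer.read_camera(name): name is "scene" or "top" or "wrist"; returns the picture (384x512x3 uint8, red, green, blue); there is no depth.
- viewer.get_calibration(name): a dict with "K" (3x3 intrinsics, pixels), "k1" (the pictures are not rectified: a ray, as slopes to the right and down, at radius r is drawn at 1 + k1 r^2 times it, then the intrinsics apply), "xyz" and "attitude" of the camera in the world. Camera axes: x right, y down, z forward; pixel columns grow to the right and rows downward; lengths in m; the calibration is good to about 2 mm. A picture is of the moment at which its call begins: read the wrist's pose just before it. get_calibration takes no time and is no camera call; for the wrist camera it gives the pose at the moment of the call.
- arm.job_done(): hands the job in; it is judged then, once.
Trained networks look in the newest picture that a camera, given by its name, has taken for a name from the list of things; names that differ only in an ending like _2 or _b are one class to them, and where a whole thing is asked for, a point or a joint stands for the part that bears it (a point fixed in the world has none). Each returns a list of dicts, best first, with "conf" (0 to 1); they miss things now and then, are a little off and sometimes report something else, mostly with a low value. They report only what shows in the picture. A call takes as long as a camera call. They do not tell look-alikes from the thing itself.
- viewer.find_in(name, camera): "location" ([column, row] in pixels, amid what is visible of it).
- viewer.regions_of(name, camera): "region" (384x512 bool, what is visible of it) and "location" ([column, row] in pixels, amid what is visible of it).
The state is a dict: "clock": time; "joint_pos": joint angles; "qd": joint speeds; "joint_efforts": joint torques, N m; "tcp_pos": TCP position; "eef_rot": TCP orientation; "contact_force": force on the tool from outside, world axes, zero at the start; "ft_torque": the same for the moment, N m; "gripper_width": opening from 0.0 (shut) to 1.0 (fully open); "grip_force": force on a finger pad.
Only numpy, scipy, OpenCV 4.12 (cv2) and the standard library are available. Lean on these libraries where they do the work, as an engineer would, in place of code of your own. Each camera call takes 0.05 s, during which the arm holds its last target. There are 200 camera calls.

## Working session

There is one attempt and no reset: what is moved stays moved. The work goes in short steps, Python scripts to look and compute and a tool call to move; the robot and the scene stay as the last step left them, time stands still between calls to the robot, and variables do not carry over. Pictures are saved under pics/ and viewed, at most 14 in all, crops included, and the job is handed in when it is done.

Besides the shell and the picture viewer there is one more tool, called as name(argument=value, ...) on one line, values as JSON. move_arm: Moves the arm, as the interface text tells. Its arguments: {"type":"object","properties":{"steps":{"type":"string"},"grip_force":{"type":"number"}},"required":["steps"]}

```bash
mkdir -p pics
cat > h.py <<'E'
import numpy as np, cv2
from scipy.spatial.transform import Rotation as R
from station import arm, viewer
def cal(c):
    d=viewer.get_calibration(c); a=np.array(d["attitude"],float)
    M=R.from_rotvec(a).as_matrix() if a.shape==(3,) else (a if a.shape==(3,3) else R.from_quat(a).as_matrix())
    return np.array(d["K"]),d["k1"],np.array(d["xyz"]),M
def px2w(c,px,z,C=None):
    K,k,t,M=C or cal(c); p=np.atleast_2d(px).astype(float)
    u=cv2.undistortPoints(p[:,None],K,np.array([k,0,0,0,0.]))[:,0]
    d=np.c_[u,np.ones(len(u))]@M.T
    return t+d*((z-t[2])/d[:,2])[:,None]
def w2px(c,P,C=None):
    K,k,t,M=C or cal(c); q=(np.atleast_2d(P)-t)@M
    s=q[:,:2]/q[:,2:]; s=s*(1+k*(s**2).sum(1,keepdims=True)); return s@K[:2,:2].T+K[:2,2]
def snap(c,n):
    C=cal(c); im=viewer.read_camera(c); cv2.imwrite(f"pics/{n}.png",im[:,:,::-1]); return im,C
E
python3 - <<'E'
from h import *
for c in("scene","top","wrist"):
    print(c,viewer.get_calibration(c)); 
for c in("scene","top"): snap(c,c+"0")
a=[cv2.imread(f"pics/{c}0.png") for c in("scene","top")]
print(arm.get_state())
for n in("cells","bottle1_c","stopper1_c","rack_top","bluebox_c","tray_in"):
  for c in("scene","top"):
    print(n,c,[(np.round(d["location"]).tolist(),round(d["conf"],2)) for d in viewer.find_in(n,c)][:8])
E
```

```text
scene {'K': array([[371.78147691,   0.        , 258.93785898],
       [  0.        , 371.78147691, 197.19329689],
       [  0.        ,   0.        ,   1.        ]]), 'k1': -0.0673005299979894, 'xyz': array([ 1.5130043 , -0.40533006,  0.78330889]), 'attitude': array([-1.86945923, -1.22700261,  0.62131939])}
top {'K': array([[476.06836788,   0.        , 256.71982398],
       [  0.        , 476.06836788, 197.60356594],
       [  0.        ,   0.        ,   1.        ]]), 'k1': -0.06908373311263748, 'xyz': array([0.35330191, 0.04701236, 1.6596264 ]), 'attitude': array([-2.15343   ,  2.14988868, -0.14470441])}
wrist {'K': array([[326.44094483,   0.        , 256.9480957 ],
       [  0.        , 326.44094483, 187.14873905],
       [  0.        ,   0.        ,   1.        ]]), 'k1': 0.016677635440060335, 'xyz': array([ 0.20736845, -0.54148953,  0.38272773]), 'attitude': array([ 2.29896853, -1.81199627, -0.23955319])}
{'clock': 0.1, 'joint_pos': array([-1.45603926e+00,  2.76523024e-01,  1.50596300e+00,  7.05087965e-06,
        1.36070645e+00, -1.20993897e-01]), 'qd': array([-0.00081435, -0.0
[... 332 characters left out ...]
), 'contact_force': array([-0.26782499, -0.44145148, -0.47130708]), 'ft_torque': array([-0.06437567,  0.06477003,  0.00647891]), 'grip_force': 0.0, 'gripper_width': 1.0003431178014437}
cells scene [([315.0, 194.0], 0.79), ([162.0, 231.0], 0.37)]
cells top [([195.0, 196.0], 0.9)]
bottle1_c scene []
bottle1_c top [([211.0, 206.0], 0.84)]
stopper1_c scene [([151.0, 233.0], 0.5), ([315.0, 191.0], 0.46)]
stopper1_c top [([367.0, 192.0], 0.59)]
rack_top scene [([174.0, 238.0], 0.61)]
rack_top top [([342.0, 191.0], 0.81)]
bluebox_c scene [([167.0, 212.0], 0.69)]
bluebox_c top [([350.0, 210.0], 0.82), ([261.0, 152.0], 0.28)]
tray_in scene [([238.0, 211.0], 0.87)]
tray_in top [([276.0, 217.0], 0.96)]
```

View pics/top0.png

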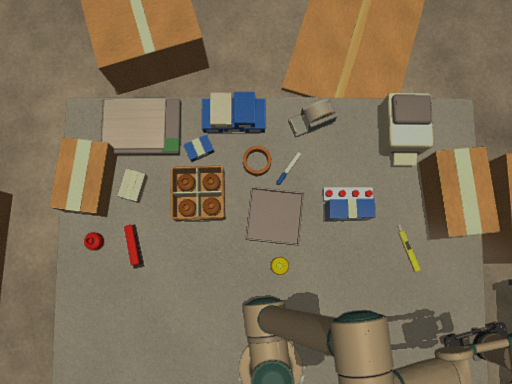

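View pics/scene0.png

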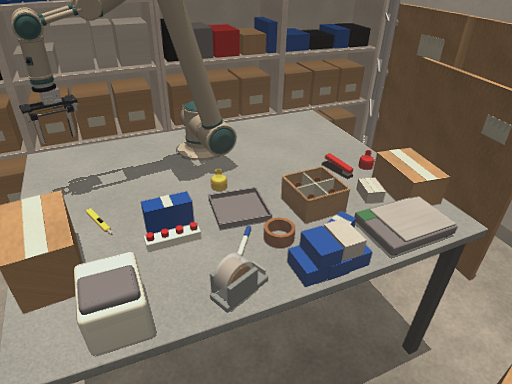

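Top view: amber bottles show as round tops in all four cells at about (186,182), (211,181), (186,208) and (212,206). The look-alikes are a red bottle at (94,241) and a yellow bottle at (280,266), both outside the carton. The blue carton is at (350,207), with four red stoppers behind it. The tray is at (275,216). The bottles I want are the ones in the carton. Next I'll check one close crop and measure.

Run:
```python
from h import *
im,C=snap("top","top1")
cv2.imwrite("pics/crop1.png",cv2.resize(im[120:290,160:400,::-1],None,fx=3.2,fy=3.2,interpolation=cv2.INTER_CUBIC))
for n,z in (("cells",.098),("tray_in",.026),("bluebox_c",.115),("rack_top",.03)):
    for d in viewer.regions_of(n,"top")[:2]:
        m=d["region"].astype(np.uint8); ys,xs=np.nonzero(m)
        w=px2w("top",np.c_[xs,ys],z,C)[:,:2].astype(np.float32)
        r=cv2.minAreaRect(w); print(n,round(d["conf"],2),len(xs),np.round(r[0],4),np.round(r[1],4),round(r[2],2))
for p in viewer.find_in("bottle1_c","top"): print(np.round(px2w("top",p["location"],.078,C),4),p["conf"])
P=np.array([[186,182],[211,181],[186,208],[212,206]])
print(np.round(px2w("top",P,.078,C),4))
print("st",np.round(px2w("top",[[327,193.5],[342,193.5],[356,193.5],[369,193.5]],.048,C),4))
```

```text
cells 0.85 1955 [0.5821 0.2466] [0.1845 0.1826] 0.14
tray_in 0.85 2807 [ 0.5118 -0.0131] [0.1839 0.1855] 84.12
bluebox_c 0.56 1050 [ 0.5237 -0.2564] [0.0692 0.1625] 0.09
rack_top 0.76 438 [ 0.5888 -0.2674] [0.0455 0.1719] 0.13
[[0.5472 0.21   0.078 ]] 0.74
[[0.6201 0.2862 0.078 ]
 [0.6236 0.2018 0.078 ]
 [0.5319 0.2843 0.078 ]
 [0.5388 0.1972 0.078 ]]
st [[ 0.586  -0.1931  0.048 ]
 [ 0.5861 -0.2447  0.048 ]
 [ 0.5862 -0.293   0.048 ]
 [ 0.5863 -0.3379  0.048 ]]
```

View pics/crop1.png

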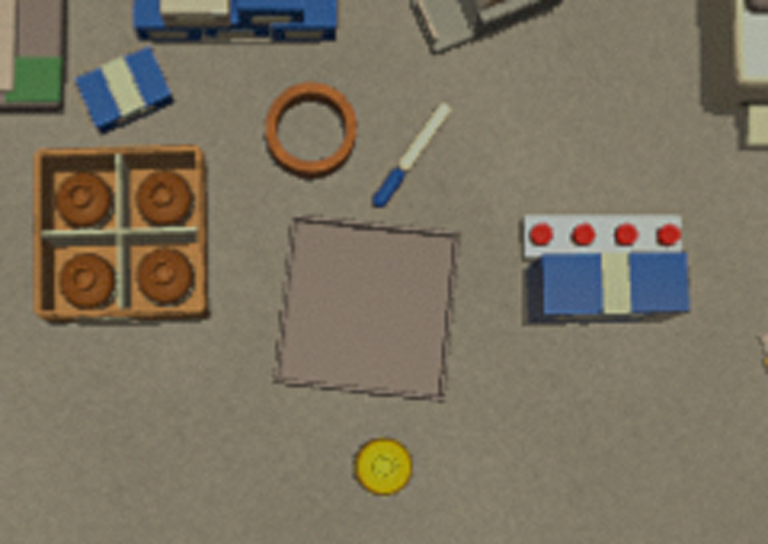

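The crop shows all four bottles amber in the cells (heads and openings clear). The box is at about (0.525,-0.256), the rack at (0.588,-0.267), both near 0° yaw, and the tray is turned about -6°. I'll start by turning the tool to yaw 90° so that tool x = world y and tool y = world x.

move_arm(steps="0.094 0 0 0 -8.5; 0.094 0 0 0 -8.5; 0.094 0 0 0 -8.5; 0.094 0 0 0 -8.5; 0.094 0 0 0 -8.5; 0.094 0 0 0 -8.5; 0.094 0 0 0 -8.5; 0.094 0 0 0 -8.5")

```text
clock: 1.8
tcp_pos: [0.1343, -0.5591, 0.2055]
eef_rot: [2.373, 2.058, -0.0]
contact_force: [-0.5, -0.1, 0.5]
gripper_width: 1.002
grip_force: 0.0
```

move_arm(steps="0.094 0 0 0 -8.5; 0.094 0.035 0.045 0 0; 0.094 0.035 0.045 0 0; 0.094 0.035 0.045 0 0; 0.094 0.035 0.045 0 0; 0.094 0.035 0.045 0 0; 0.094 0.035 0.045 0 0; 0.094 0.035 0.045 0 0")

```text
clock: 2.6
tcp_pos: [0.412, -0.3428, 0.2057]
eef_rot: [2.221, 2.221, -0.0]
contact_force: [0.8, -0.8, 0.8]
gripper_width: 1.001
grip_force: 0.0
```

move_arm(steps="0.094 0.02 0.03 0 0; 0.094 0.02 0.03 0 0; 0.094 0 0 0 0; 0.094 0 0 0 0")

```text
clock: 3.0
tcp_pos: [0.4707, -0.3038, 0.2053]
eef_rot: [-2.219, -2.224, 0.001]
contact_force: [-0.2, 0.2, 0.5]
gripper_width: 1.001
grip_force: 0.0
```

```bash
cat >> h.py <<'E'
def rect(n,c,z):
    im=viewer.read_camera(c); C=cal(c); out=[]
    for d in viewer.regions_of(n,c)[:3]:
        ys,xs=np.nonzero(d["region"])
        w=px2w(c,np.c_[xs,ys],z,C)[:,:2].astype(np.float32); r=cv2.minAreaRect(w)
        out.append((n,c,round(d["conf"],2),len(xs),np.round(r[0],4).tolist(),np.round(r[1],4).tolist(),round(r[2],2)))
    return out
def pts(n,c,z):
    C=cal(c); im=viewer.read_camera(c)
    return [(round(d["conf"],2),np.round(px2w(c,d["location"],z,C)[0,:2],4).tolist(),np.round(d["location"]).tolist()) for d in viewer.find_in(n,c)]
E
python3 - <<'E'
from h import *
print(arm.get_state()["tcp_pos"]); im,C=snap("wrist","w1"); print(C[2])
for n,z in(("bluebox_c",.115),("rack_top",.03)): print(rect(n,"wrist",z))
print(pts("stopper1_c","wrist",.048))
E
```

```text
[ 0.47068271 -0.30384336  0.20529821]
[ 0.4708033  -0.22890577  0.38334812]
[]
[('rack_top', 'wrist', 0.69, 2168, [0.6017, -0.2702], [0.0252, 0.1694], 1.05)]
[(0.51, [0.5916, -0.3394], [370.0, 204.0])]
```

View pics/w1.png

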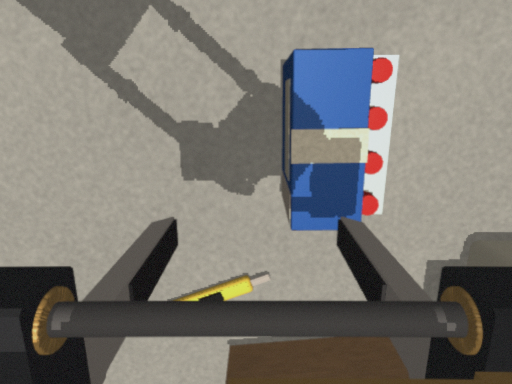

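The wrist view shows the box top with corners near (296,50), (373,48), (362,229), (292,229), and the rack and its four red heads to the right at columns 369-381.

Run:
```python
from h import *
C=cal("wrist")
print(C[3].round(3))
print(px2w("wrist",[[296,50],[373,48],[362,229],[292,229]],.115,C).round(4))
print("heads",px2w("wrist",[[381,70],[376,118],[372,162],[368,204]],.048,C).round(4))
print("rack right edge",px2w("wrist",[[399,55],[382,214]],.03,C).round(4))
print(rect("rack_top","wrist",.03))
```

```text
[[ 1.    -0.001 -0.001]
 [-0.002 -0.966 -0.259]
 [-0.     0.259 -0.966]]
[[ 0.4999 -0.1938  0.115 ]
 [ 0.5584 -0.1927  0.115 ]
 [ 0.5623 -0.3405  0.115 ]
 [ 0.5007 -0.3405  0.115 ]]
heads [[ 0.59   -0.2031  0.048 ]
 [ 0.5895 -0.2485  0.048 ]
 [ 0.5896 -0.2933  0.048 ]
 [ 0.5894 -0.3392  0.048 ]]
rack right edge [[ 0.613  -0.1875  0.03  ]
 [ 0.6128 -0.3571  0.03  ]]
[('rack_top', 'wrist', 0.59, 2258, [0.6009, -0.2689], [0.0264, 0.1689], 0.4)]
```

move_arm(steps="0.094 0.018 0.029 0 0; 0.094 0.018 0.0285 0 0; 0.094 0 0 0 0; 0.094 0 0 0.04 0; 0.094 0 0 0.04 0; 0.094 0 0 0.03 0; 0.094 0 0 0.02 0; 0.094 0 0 0 0", grip_force=25)

```text
clock: 4.25
tcp_pos: [0.5251, -0.2673, 0.0725]
eef_rot: [-2.217, -2.216, 0.003]
contact_force: [-0.1, -0.0, -0.0]
gripper_width: 1.0
grip_force: 0.0
```

move_arm(steps="0.05 0 0 0 0; 0.05 0 0 0 0; 0.05 0 0 0 0; 0.05 0 0 0 0; 0.05 0 0 0 0; 0.05 0 0 0 0; 0.05 0 0 0 0")

```text
clock: 4.95
tcp_pos: [0.5294, -0.2687, 0.0767]
eef_rot: [2.219, 2.219, 0.002]
contact_force: [2.3, 0.8, 5.5]
gripper_width: 0.659
grip_force: 24.9
```

move_arm(steps="0.05 0 0 -0.01 0; 0.05 0 0 -0.02 0; 0.05 0 -0.02 -0.01 0; 0.05 0 -0.04 0 0; 0.05 0 -0.04 0 0; 0.05 0 -0.04 0 0; 0.05 0 -0.02 0 0; 0.05 0 0 0 0")

```text
clock: 5.75
tcp_pos: [0.3635, -0.2661, 0.1146]
eef_rot: [-2.219, -2.215, 0.002]
contact_force: [0.1, 0.2, -5.0]
gripper_width: 0.659
grip_force: 24.9
```

move_arm(steps="0.05 0 0 0.02 0; 0.05 0 0 0.01 0; 0.05 0 0 0.005 0; 0.05 0 0 0.003 0; 0.05 0 0 0 0; 0.05 0 0 0 0")

```text
clock: 6.35
tcp_pos: [0.3685, -0.2684, 0.0777]
eef_rot: [2.22, 2.222, -0.0]
contact_force: [0.1, 0.1, -4.4]
gripper_width: 0.659
grip_force: 24.9
```

move_arm(steps="0.05 0 0 0.0015 0; 0.05 0 0 0 0; 0.094 0 0 0 0; 0.094 0 0 0 0; 0.094 0 0 0 0; 0.094 0 0 0 0; 0.094 0 0 0 0; 0.094 0 0 0 0")

```text
clock: 7.15
tcp_pos: [0.3681, -0.2682, 0.076]
eef_rot: [2.221, 2.222, -0.0]
contact_force: [-0.7, -0.3, 0.1]
gripper_width: 1.002
grip_force: 0.0
```

move_arm(steps="0.094 0 0 -0.04 0; 0.094 0 0 -0.05 0; 0.094 0 0 -0.04 0; 0.094 0.05 0.015 0 0; 0.094 0.05 0.015 0 0; 0.094 0.05 0.015 0 0; 0.094 0.05 0.015 0 0; 0.094 0.05 0.015 0 0")

```text
clock: 7.95
tcp_pos: [0.44, -0.0269, 0.2062]
eef_rot: [2.221, 2.221, 0.001]
contact_force: [0.8, 0.4, 0.4]
gripper_width: 0.998
grip_force: 0.0
```

move_arm(steps="0.05 0.05 0.02 0 0; 0.05 0.04 0.02 0 0; 0.05 0.04 0.02 0 0; 0.05 0 0 0 0; 0.05 0 0 0 0")

```text
clock: 8.45
tcp_pos: [0.4981, 0.0982, 0.2054]
eef_rot: [-2.218, -2.224, 0.002]
contact_force: [-0.0, -0.6, -0.3]
gripper_width: 0.609
grip_force: 0.0
```

Run:
```python
from h import *
print(arm.get_state()["tcp_pos"]); im,C=snap("wrist","w2"); print(C[2])
print(pts("bottle1_c","wrist",.078)); print(rect("cells","wrist",.098)); print(rect("bluebox_c","top",.115)); print(rect("tray_in","top",.026))
```

```text
[0.49810553 0.09821553 0.20544749]
[0.49826564 0.17323742 0.38347065]
[(0.69, [0.5357, 0.2025], [300.0, 63.0])]
[('cells', 'wrist', 0.77, 18858, [0.586, 0.2007], [0.0902, 0.1806], 89.86), ('cells', 'wrist', 0.65, 581, [0.5676, -0.106], [0.0367, 0.0217], 0.17), ('cells', 'wrist', 0.45, 3280, [0.5365, 0.1972], [0.052, 0.05], 15.43)]
[('bluebox_c', 'top', 0.58, 1009, [0.3676, -0.2564], [0.1664, 0.0612], 89.87)]
[('tray_in', 'top', 0.64, 2184, [0.513, -0.0192], [0.1726, 0.1894], 82.65)]
```

View pics/w2.png

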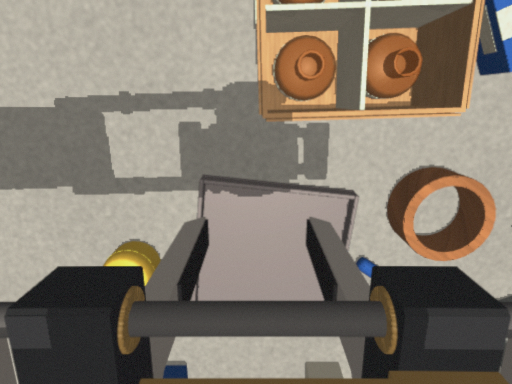

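The wrist view shows the two near cells with bottle rims at (311,64) and (404,63), and the tray's far edge from (203,177) to (356,193).

Run:
```python
from h import *
C=cal("wrist")
print("rims",px2w("wrist",[[311,64],[404,63]],.078,C).round(4))
print("carton near corners",px2w("wrist",[[262,115],[468,109]],.098,C).round(4))
print("tray",px2w("wrist",[[203,177],[356,193]],.026,C).round(4))
```

```text
rims [[0.546  0.2017 0.078 ]
 [0.6274 0.2021 0.078 ]]
carton near corners [[0.5028 0.1589 0.098 ]
 [0.6772 0.1633 0.098 ]]
tray [[0.4376 0.0876 0.026 ]
 [0.6112 0.0686 0.026 ]]
```

move_arm(steps="0.04 0.035 0.016 0 0; 0.04 0.035 0.016 0 0; 0.04 0.0335 0.016 0 0; 0.04 0 0 0 0; 0.04 0 0 0.04 0; 0.04 0 0 0.04 0; 0.04 0 0 0.04 0; 0.04 0 0 0 0", grip_force=15)

```text
clock: 9.7
tcp_pos: [0.5415, 0.1992, 0.081]
eef_rot: [-2.218, -2.217, 0.017]
contact_force: [-0.7, 0.2, -1.4]
gripper_width: 0.425
grip_force: 0.0
```

move_arm(steps="0.04 0 0 0.03 0; 0.04 0 0 0 0; 0 0 0 0 0; 0 0 0 0 0; 0 0 0 0 0; 0 0 0 0 0")

```text
clock: 10.3
tcp_pos: [0.5471, 0.2015, 0.0578]
eef_rot: [2.22, 2.221, 0.003]
contact_force: [-1.9, 0.1, 5.2]
gripper_width: 0.26
grip_force: 14.9
```

move_arm(steps="0 0 0 -0.02 0; 0 0 0 -0.04 0; 0 0 0 -0.04 0; 0 0 0 -0.04 0; 0 0 0 0 0; 0 -0.042 -0.0134 0 0; 0 -0.042 -0.0134 0 0; 0 -0.042 -0.0134 0 0")

```text
clock: 11.1
tcp_pos: [0.505, 0.0741, 0.195]
eef_rot: [-2.219, -2.223, 0.002]
contact_force: [0.7, 0.2, -1.4]
gripper_width: 0.257
grip_force: 15.0
```

move_arm(steps="0 -0.042 -0.0134 0 0; 0 -0.042 -0.0134 0 0; 0 -0.042 -0.0134 0 0; 0 0 0 0 0; 0 0 0 0.05 0; 0 0 0 0.04 0; 0 0 0 0.03 0; 0 0 0 0 0")

```text
clock: 11.9
tcp_pos: [0.462, -0.0492, 0.072]
eef_rot: [-2.215, -2.216, 0.008]
contact_force: [-0.8, 0.9, -1.1]
gripper_width: 0.255
grip_force: 15.0
```

move_arm(steps="0 0 0 0.01 0; 0 0 0 0.005 0; 0 0 0 0 0; 0 0 0 0 0")

```text
clock: 12.3
tcp_pos: [0.4669, -0.0509, 0.0618]
eef_rot: [2.22, 2.221, 0.002]
contact_force: [-0.4, 0.1, -0.9]
gripper_width: 0.262
grip_force: 15.0
```

move_arm(steps="0 0 0 0.0015 0; 0 0 0 0 0; 0.045 0 0 0 0; 0.045 0 0 0 0; 0.045 0 0 0 0; 0.045 0 0 -0.03 0; 0.045 0 0 -0.05 0; 0.045 0 0 -0.05 0")

```text
clock: 13.1
tcp_pos: [0.4653, -0.0506, 0.1905]
eef_rot: [-2.22, -2.22, 0.002]
contact_force: [0.7, -0.6, 0.3]
gripper_width: 0.478
grip_force: 0.0
```

move_arm(steps="0.04 0.035 0.02 0 0; 0.04 0.04 0.03 0 0; 0.04 0.04 0.03 0 0; 0.04 0.04 0.03 0 0; 0.04 0.04 0.03 0 0; 0.04 0.03 0.012 0 0; 0.04 0 0 0 0; 0.04 0 0 0 0")

```text
clock: 13.9
tcp_pos: [0.6176, 0.1745, 0.1888]
eef_rot: [-2.219, -2.223, 0.003]
contact_force: [-1.1, -0.4, -1.2]
gripper_width: 0.426
grip_force: 0.0
```

Run:
```python
from h import *
print(arm.get_state()["tcp_pos"]); im,C=snap("wrist","w3"); np.save("C3.npy",np.array(C,dtype=object),allow_pickle=True)
t,_=snap("top","t3"); t=cv2.resize(t[150:260,160:310,::-1],(524,384)); cv2.imwrite("pics/m3.png",np.hstack([im[:,:,::-1][:, 200:],t])[:, :800])
print(pts("bottle1_c","wrist",.078)); print(pts("bottle1_c","top",.08))
```

```text
[0.61761535 0.17450005 0.18878999]
[]
[(0.71, [0.4657, -0.0353], [282.0, 228.0])]
```

View pics/m3.png

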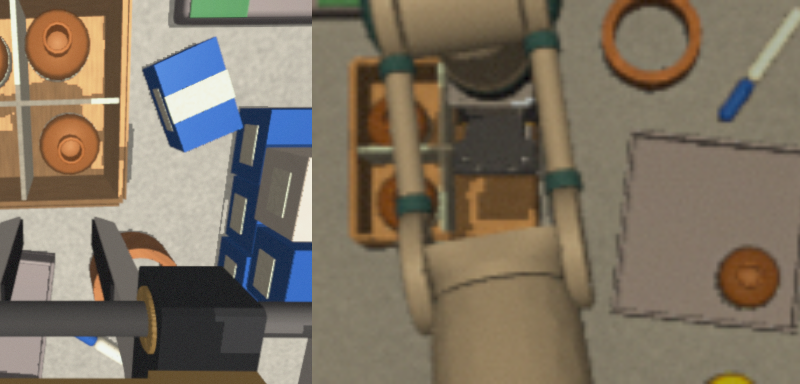

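Bottle 1 stands upright in its tray corner. In the wrist view the right-hand rims are at (270,146) near and (257,39) far.

Run:
```python
from h import *
print(px2w("wrist",[[270,146],[257,39]],.078).round(4), arm.get_state()["tcp_pos"])
```

```text
[[0.6294 0.2079 0.078 ]
 [0.618  0.2954 0.078 ]] [0.61767597 0.17305633 0.18988836]
```

move_arm(steps="0.042 0.032 0.011 0 0; 0.042 0 0 0 0; 0.042 0 0 0.04 0; 0.042 0 0 0.04 0; 0.042 0 0 0.03 0; 0.042 0 0 0 0; 0.042 0 0 0.023 0; 0.042 0 0 0 0")

```text
clock: 15.0
tcp_pos: [0.6279, 0.2053, 0.0558]
eef_rot: [-2.221, -2.22, 0.004]
contact_force: [-0.2, -0.9, -0.1]
gripper_width: 0.449
grip_force: 0.0
```

move_arm(steps="0.042 0 0 0 0; 0 0 0 0 0; 0 0 0 0 0; 0 0 0 0 0; 0 0 0 0 0; 0 0 0 0 0")

```text
clock: 15.6
tcp_pos: [0.6298, 0.2064, 0.0578]
eef_rot: [2.22, 2.221, 0.003]
contact_force: [-0.4, -0.3, 5.9]
gripper_width: 0.265
grip_force: 15.0
```

move_arm(steps="0 0 0 -0.02 0; 0 0 0 -0.04 0; 0 0 0 -0.04 0; 0 0 0 -0.04 0; 0 0 0 0 0; 0 -0.0443 -0.01325 0 0; 0 -0.0443 -0.01325 0 0; 0 -0.0443 -0.01325 0 0")

```text
clock: 16.4
tcp_pos: [0.5876, 0.0723, 0.1947]
eef_rot: [-2.218, -2.222, 0.004]
contact_force: [0.7, -0.5, -1.1]
gripper_width: 0.258
grip_force: 15.0
```

move_arm(steps="0 -0.0443 -0.01325 0 0; 0 -0.0443 -0.01325 0 0; 0 -0.0443 -0.01325 0 0; 0 0 0 0 0; 0 0 0 0.05 0; 0 0 0 0.04 0; 0 0 0 0.03 0; 0 0 0 0 0")

```text
clock: 17.2
tcp_pos: [0.545, -0.0579, 0.0714]
eef_rot: [-2.214, -2.215, 0.009]
contact_force: [-0.3, -0.4, -1.3]
gripper_width: 0.259
grip_force: 15.0
```

move_arm(steps="0 0 0 0.01 0; 0 0 0 0.005 0; 0 0 0 0 0; 0 0 0 0.0015 0; 0 0 0 0 0")

```text
clock: 17.7
tcp_pos: [0.5501, -0.0597, 0.0607]
eef_rot: [2.22, 2.221, 0.001]
contact_force: [0.5, 0.5, -0.6]
gripper_width: 0.257
grip_force: 15.0
```

move_arm(steps="0 0 0 0.001 0; 0 0 0 0 0; 0.045 0 0 0 0; 0.045 0 0 0 0; 0.045 0 0 0 0; 0.045 0 0 -0.03 0; 0.045 0 0 -0.05 0; 0.045 0 0 -0.05 0")

```text
clock: 18.5
tcp_pos: [0.5487, -0.0593, 0.1895]
eef_rot: [-2.22, -2.22, 0.002]
contact_force: [1.1, -0.0, -0.5]
gripper_width: 0.48
grip_force: 0.0
```

move_arm(steps="0.04 0.035 0.01 0 0; 0.04 0.045 0.01 0 0; 0.04 0.045 0.01 0 0; 0.04 0.045 0.01 0 0; 0.04 0.045 0.01 0 0; 0.04 0.045 0 0 0; 0.04 0.02 0 0 0; 0.04 0 0 0 0")

```text
clock: 19.3
tcp_pos: [0.599, 0.2235, 0.1882]
eef_rot: [-2.216, -2.225, 0.0]
contact_force: [-0.1, -0.1, -0.1]
gripper_width: 0.427
grip_force: 0.0
```

move_arm(steps="0.04 0 0 0 0; 0.04 0 0 0 0")

```text
clock: 19.5
tcp_pos: [0.5994, 0.219, 0.1888]
eef_rot: [2.222, 2.22, -0.001]
contact_force: [0.0, 0.0, -0.4]
gripper_width: 0.425
grip_force: 0.0
```

Run:
```python
from h import *
print(arm.get_state()["tcp_pos"]); im,C=snap("wrist","w4")
t,_=snap("top","t4"); t=cv2.resize(t[150:260,160:310,::-1],(400,294)); t=np.vstack([t,np.zeros((90,400,3),np.uint8)]); cv2.imwrite("pics/m4.png",np.hstack([im[:,:,::-1][:, 112:512],t]))
print(pts("bottle1_c","wrist",.078)); print(px2w("wrist",[[256,187]],.078).round(4))
```

```text
[0.59942642 0.21899138 0.188811  ]
[]
[[0.5988 0.2165 0.078 ]]
```

View pics/m4.png

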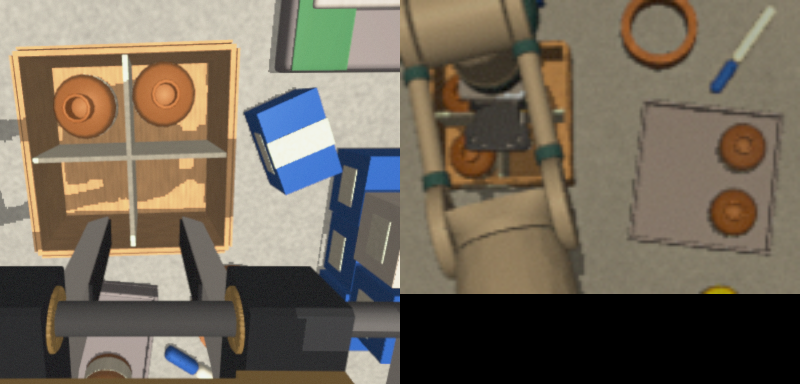

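Two bottles stand in the tray and two remain in the far cells, with rims at (193,106) and (276,93) in the wrist image.

Run:
```python
from h import *
print(px2w("wrist",[[193,106],[276,93]],.078).round(4))
```

```text
[[0.5449 0.2886 0.078 ]
 [0.616  0.2992 0.078 ]]
```

Run:
```python
from h import *
print(px2w("wrist",[[239,58],[244,244]],.097).round(4)); print(px2w("wrist",[[125,50],[350,44],[342,252],[152,254]],.098).round(4))
print(px2w("wrist",[[193,106],[276,93]],.078).round(4))
```

```text
[[0.586  0.3248 0.097 ]
 [0.588  0.1686 0.097 ]]
[[0.4992 0.3303 0.098 ]
 [0.6707 0.3344 0.098 ]
 [0.6762 0.1611 0.098 ]
 [0.505  0.1595 0.098 ]]
[[0.5449 0.2886 0.078 ]
 [0.616  0.2992 0.078 ]]
```

move_arm(steps="0.038 0.039 0.011 0 0; 0.038 0.039 0.0105 0 0; 0.038 0 0 0 0; 0.038 0 0 0.04 0; 0.038 0 0 0.03 0; 0.038 0 0 0 0; 0.038 0 0 0 0")

```text
clock: 20.4
tcp_pos: [0.621, 0.2974, 0.1192]
eef_rot: [2.222, 2.221, -0.001]
contact_force: [0.1, -0.4, 0.6]
gripper_width: 0.407
grip_force: 0.0
```

Run:
```python
from h import *
s=arm.get_state(); print(s["tcp_pos"],s["gripper_width"]); snap("wrist","w5")
im=cv2.imread("pics/w5.png")[100:384,100:412]; cv2.imwrite("pics/c5.png",cv2.resize(im,None,fx=1.8,fy=1.8))
```

```text
[0.62104493 0.29743136 0.11917307] 0.40721316875565483
```

View pics/c5.png

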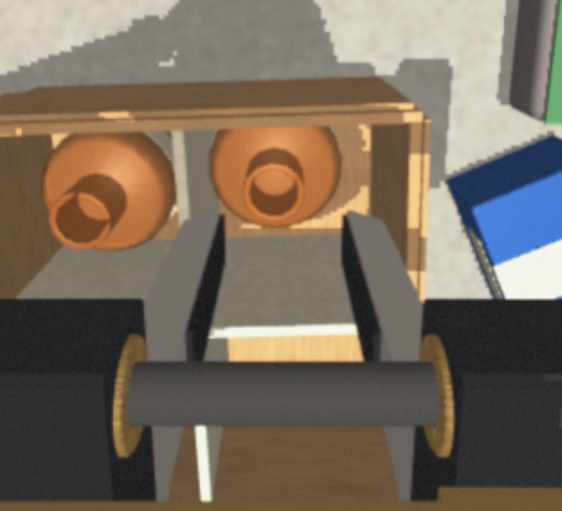

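Run:
```python
from h import *
print("rim",px2w("wrist",[[251.7,206.5]],.078).round(4)); print("rim lft",px2w("wrist",[[145,221]],.078).round(4))
print("fingers",px2w("wrist",[[203,221],[224,221],[290,221],[312,221]],.119).round(4))
print("div",px2w("wrist",[[195,172],[203,172],[211,340],[217,340]],.097).round(4))
```

```text
rim [[0.6184 0.2994 0.078 ]]
rim lft [[0.5418 0.2886 0.078 ]]
fingers [[0.5905 0.3041 0.119 ]
 [0.6028 0.3041 0.119 ]
 [0.6414 0.304  0.119 ]
 [0.6543 0.304  0.119 ]]
div [[0.583  0.3287 0.097 ]
 [0.5881 0.3286 0.097 ]
 [0.5886 0.2036 0.097 ]
 [0.593  0.2036 0.097 ]]
```

move_arm(steps="0.038 0.0015 0.0015 0 0; 0.038 0 0 0 0; 0.038 0 0 0.02 0; 0.038 0 0 0.015 0; 0.038 0 0 0.01 0; 0.038 0 0 0.01 0; 0.038 0 0 0 0; 0.038 0 0 0 0")

```text
clock: 21.25
tcp_pos: [0.6228, 0.3001, 0.0642]
eef_rot: [2.221, 2.221, 0.001]
contact_force: [0.2, 0.6, 0.7]
gripper_width: 0.402
grip_force: 0.0
```

move_arm(steps="0.038 0 0 0.006 0; 0.038 0 0 0 0; 0 0 0 0 0; 0 0 0 0 0; 0 0 0 0 0; 0 0 0 0 0; 0 0 0 0 0")

```text
clock: 21.95
tcp_pos: [0.6226, 0.2999, 0.0578]
eef_rot: [2.221, 2.221, 0.0]
contact_force: [0.7, 0.1, -0.6]
gripper_width: 0.268
grip_force: 14.8
```

move_arm(steps="0 0 0 -0.02 0; 0 0 0 -0.04 0; 0 0 0 -0.04 0; 0 0 0 -0.04 0; 0 0 0 0 0; 0 -0.046 -0.0105 0 0; 0 -0.046 -0.0105 0 0; 0 -0.046 -0.0105 0 0")

```text
clock: 22.75
tcp_pos: [0.5898, 0.1606, 0.1966]
eef_rot: [-2.219, -2.223, 0.003]
contact_force: [-0.2, -1.7, -0.7]
gripper_width: 0.265
grip_force: 15.0
```

move_arm(steps="0 -0.046 -0.0105 0 0; 0 -0.046 -0.0105 0 0; 0 -0.046 -0.0105 0 0; 0 0 0 0 0; 0 0 0 0.05 0; 0 0 0 0.04 0; 0 0 0 0.03 0; 0 0 0 0 0")

```text
clock: 23.55
tcp_pos: [0.5552, 0.0248, 0.0731]
eef_rot: [-2.215, -2.216, 0.011]
contact_force: [-0.1, -0.6, 0.3]
gripper_width: 0.265
grip_force: 15.0
```

move_arm(steps="0 0 0 0.01 0; 0 0 0 0.005 0; 0 0 0 0 0; 0 0 0 0.002 0; 0 0 0 0 0; 0 0 0 0 0")

```text
clock: 24.15
tcp_pos: [0.5599, 0.0239, 0.0615]
eef_rot: [2.221, 2.221, 0.001]
contact_force: [0.8, -0.6, -1.0]
gripper_width: 0.263
grip_force: 15.0
```

move_arm(steps="0 0 0 0.0015 0; 0 0 0 0 0; 0.045 0 0 0 0; 0.045 0 0 0 0; 0.045 0 0 0 0; 0.045 0 0 -0.03 0; 0.045 0 0 -0.05 0; 0.045 0 0 -0.05 0")

```text
clock: 24.95
tcp_pos: [0.5588, 0.024, 0.1903]
eef_rot: [-2.22, -2.221, 0.002]
contact_force: [0.4, -0.0, -0.6]
gripper_width: 0.478
grip_force: 0.0
```

move_arm(steps="0.04 0.04 -0.003 0 0; 0.04 0.045 -0.003 0 0; 0.04 0.045 -0.003 0 0; 0.04 0.045 -0.003 0 0; 0.04 0.045 -0.003 0 0; 0.04 0.045 -0.002 0 0; 0.04 0 0 0 0; 0.04 0 0 0 0")

```text
clock: 25.75
tcp_pos: [0.5421, 0.2895, 0.1891]
eef_rot: [2.218, 2.224, -0.002]
contact_force: [-0.2, -0.5, 0.2]
gripper_width: 0.423
grip_force: 0.0
```

Run:
```python
from h import *
s=arm.get_state(); print(s["tcp_pos"]); im,C=snap("wrist","w6")
t,_=snap("top","t6"); t=cv2.resize(t[150:260,240:400,::-1],(380,261)); t=np.vstack([t,np.zeros((123,380,3),np.uint8)]); cv2.imwrite("pics/m6.png",np.hstack([im[:,:,::-1][:, 100:500],t]))
```

```text
[0.5421059  0.28946103 0.18913546]
```

View pics/m6.png

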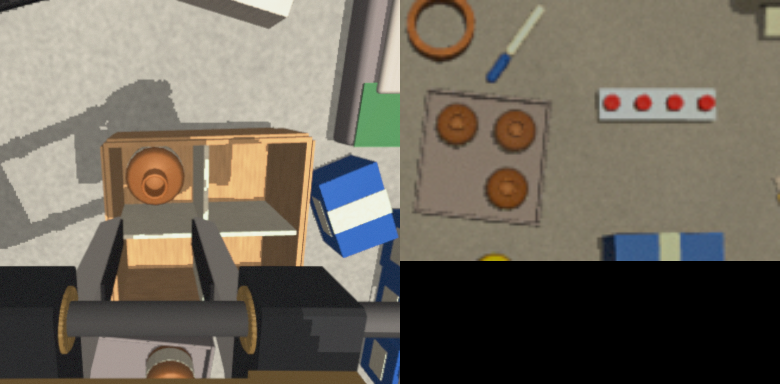

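Three bottles stand well in the tray; the last one's rim is at (254,182) in the wrist image. The rack is now clear, with the box well in front of it.

Run:
```python
from h import *
print(px2w("wrist",[[254.5,182]],.078).round(4),arm.get_state()["tcp_pos"])
```

```text
[[0.5402 0.2897 0.078 ]] [0.54243469 0.28778589 0.18933872]
```

move_arm(steps="0.04 0.001 0.001 0 0; 0.04 0 0 0.04 0; 0.04 0 0 0.04 0; 0.04 0 0 0.02 0; 0.04 0 0 0 0")

```text
clock: 26.35
tcp_pos: [0.5414, 0.2875, 0.0862]
eef_rot: [-2.222, -2.218, 0.011]
contact_force: [0.5, -0.5, 0.5]
gripper_width: 0.431
grip_force: 0.0
```

move_arm(steps="0.04 0 -0.0015 0.02 0; 0.04 0 0 0.011 0; 0.04 0 0 0 0; 0 0 0 0 0; 0 0 0 0 0; 0 0 0 0 0; 0 0 0 0 0; 0 0 0 0 0")

```text
clock: 27.15
tcp_pos: [0.5423, 0.2902, 0.0593]
eef_rot: [2.221, 2.221, 0.002]
contact_force: [-0.8, -0.2, 3.4]
gripper_width: 0.263
grip_force: 14.9
```

move_arm(steps="0 0 0 -0.02 0; 0 0 0 -0.04 0; 0 0 0 -0.04 0; 0 0 0 -0.04 0; 0 0 0 0 0; 0 -0.0428 -0.011 0 0; 0 -0.0428 -0.011 0 0; 0 -0.0428 -0.011 0 0")

```text
clock: 27.95
tcp_pos: [0.5078, 0.1602, 0.197]
eef_rot: [-2.219, -2.223, 0.003]
contact_force: [0.5, -0.7, -0.8]
gripper_width: 0.265
grip_force: 15.0
```

move_arm(steps="0 -0.0428 -0.011 0 0; 0 -0.0428 -0.011 0 0; 0 -0.0428 -0.011 0 0; 0 0 0 0 0; 0 0 0 0.05 0; 0 0 0 0.04 0; 0 0 0 0.03 0; 0 0 0 0 0")

```text
clock: 28.75
tcp_pos: [0.4717, 0.0339, 0.0741]
eef_rot: [-2.215, -2.216, 0.011]
contact_force: [-1.3, 0.5, -1.0]
gripper_width: 0.264
grip_force: 15.0
```

move_arm(steps="0 0 0 0.01 0; 0 0 0 0.004 0; 0 0 0 0 0; 0 0 0 0 0")

```text
clock: 29.15
tcp_pos: [0.4769, 0.0331, 0.0654]
eef_rot: [2.22, 2.221, 0.002]
contact_force: [-0.6, -0.8, -1.5]
gripper_width: 0.259
grip_force: 15.0
```

move_arm(steps="0 0 0 0.0038 0; 0 0 0 0 0; 0.045 0 0 0 0; 0.045 0 0 0 0; 0.045 0 0 0 0; 0.045 0 0 -0.03 0; 0.045 0 0 -0.05 0; 0.045 0 0 -0.05 0")

```text
clock: 29.95
tcp_pos: [0.4752, 0.0331, 0.1917]
eef_rot: [-2.22, -2.221, 0.002]
contact_force: [1.3, -0.1, 1.0]
gripper_width: 0.478
grip_force: 0.0
```

move_arm(steps="0.04 -0.044 0.016 0 0; 0.04 -0.044 0.016 0 0; 0.04 -0.044 0.016 0 0; 0.04 -0.044 0.016 0 0; 0.04 -0.044 0.016 0 0; 0.04 -0.044 0.017 0 0; 0.04 -0.04 0.015 0 0; 0.04 0 0 0 0")

```text
clock: 30.75
tcp_pos: [0.5895, -0.2766, 0.1895]
eef_rot: [2.224, 2.215, -0.002]
contact_force: [-0.3, 0.6, 0.1]
gripper_width: 0.425
grip_force: 0.0
```

move_arm(steps="0.04 0 0 0 0; 0.04 0 0 0 0")

```text
clock: 30.95
tcp_pos: [0.5875, -0.2698, 0.1905]
eef_rot: [-2.22, -2.221, -0.0]
contact_force: [-0.2, 0.4, -0.4]
gripper_width: 0.429
grip_force: 0.0
```

```bash
cat >> h.py <<'E'
def reds(C,im,z=.048):
    h=cv2.cvtColor(im,cv2.COLOR_RGB2HSV); m=((h[...,0]<6)|(h[...,0]>174))&(h[...,1]>170)&(h[...,2]>90)
    n,_,st,ce=cv2.connectedComponentsWithStats(m.astype(np.uint8))
    return [(st[i,4],ce[i].round(1).tolist(),px2w("wrist",ce[i],z,C)[0].round(4).tolist()) for i in range(1,n) if st[i,4]>60]
E
python3 - <<'E'
from h import *
s=arm.get_state(); print(s["tcp_pos"]); im,C=snap("wrist","w7")
for r in reds(C,im): print(r)
print(rect("rack_top","wrist",.03))
t,_=snap("top","t7"); t=cv2.resize(t[150:300,240:400,::-1],(380,356)); t=np.vstack([t,np.zeros((28,380,3),np.uint8)]); cv2.imwrite("pics/m7.png",np.hstack([im[:,:,::-1][:, 60:460],t]))
E
```

```text
[ 0.58750745 -0.26976093  0.19050862]
(np.int32(389), [260.0, 106.3], [0.5903, -0.2011, 0.048])
(np.int32(377), [259.9, 153.3], [0.5903, -0.2461, 0.048])
(np.int32(352), [259.8, 196.8], [0.5903, -0.291, 0.048])
(np.int32(343), [259.8, 237.8], [0.5905, -0.3364, 0.048])
[('rack_top', 'wrist', 0.6, 5018, [0.5906, -0.2694], [0.047, 0.1698], 0.11)]
```

View pics/m7.png

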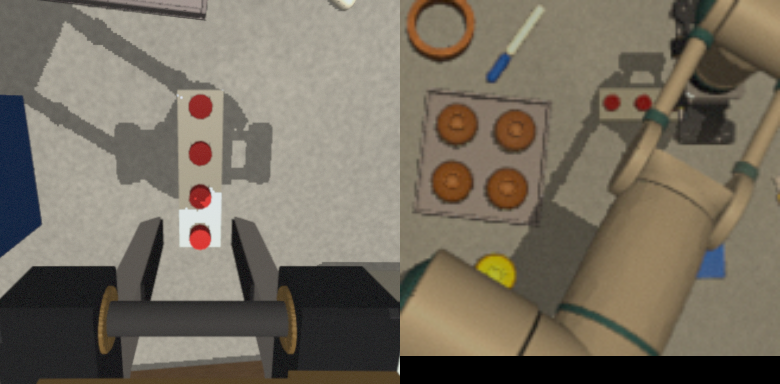

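All four bottles stand in the tray, and the four stoppers are in a line on the rack at x=0.5903, about y -0.201, -0.246, -0.292 and -0.338. I'll pick the first.

move_arm(steps="0.04 0.035 0.003 0 0; 0.04 0.034 0 0 0; 0.04 0 0 0 0; 0.04 0 0 0.05 0; 0.04 0 0 0.05 0; 0.04 0 0 0.03 0; 0.04 0 0 0.015 0; 0.04 0 0 0 0", grip_force=25)

```text
clock: 31.95
tcp_pos: [0.5891, -0.2012, 0.0432]
eef_rot: [-2.217, -2.219, 0.004]
contact_force: [-0.3, 0.2, -0.1]
gripper_width: 0.427
grip_force: 0.0
```

move_arm(steps="0.04 0 0 0 0; 0.04 0 0 0.006 0; 0.04 0 0 0.005 0; 0.04 0 0 0 0; 0.04 0 0 0 0")

```text
clock: 32.45
tcp_pos: [0.5911, -0.2019, 0.0349]
eef_rot: [2.221, 2.221, 0.0]
contact_force: [0.0, 0.0, -0.1]
gripper_width: 0.424
grip_force: 0.0
```

move_arm(steps="0.04 0 0 0.0015 0; 0.04 0 0 0 0; 0 0 0 0 0; 0 0 0 0 0; 0 0 0 0 0; 0 0 0 0 0; 0 0 0 0 0")

```text
clock: 33.15
tcp_pos: [0.5911, -0.2019, 0.0332]
eef_rot: [2.221, 2.222, -0.0]
contact_force: [-0.1, 0.3, 0.7]
gripper_width: 0.249
grip_force: 25.0
```

move_arm(steps="0 0 0 -0.02 0; 0 0 0 -0.03 0; 0 0 0 -0.05 0; 0 0 0 0 0")

```text
clock: 33.55
tcp_pos: [0.5954, -0.2038, 0.1401]
eef_rot: [2.212, 2.213, 0.007]
contact_force: [0.9, -0.1, 0.4]
gripper_width: 0.248
grip_force: 25.0
```

move_arm(steps="0 0.0355 -0.0102 0 0; 0 0.0355 -0.0102 0 0; 0 0.0355 -0.0102 0 0; 0 0.0355 -0.0102 0 0; 0 0 0 0 0; 0 0 0 0.025 0; 0 0 0 0 0; 0 0 0 0 0")

```text
clock: 34.35
tcp_pos: [0.55, -0.0604, 0.1078]
eef_rot: [-2.221, -2.221, 0.001]
contact_force: [0.2, 0.4, 0.3]
gripper_width: 0.244
grip_force: 25.0
```

move_arm(steps="0 0 0 0.01 0; 0 0 0 0.008 0; 0 0 0 0 0; 0 0 0 0 0")

```text
clock: 34.75
tcp_pos: [0.5501, -0.0601, 0.0899]
eef_rot: [-2.221, -2.221, 0.001]
contact_force: [0.3, -0.1, 0.2]
gripper_width: 0.25
grip_force: 25.0
```

move_arm(steps="0 0 0 0.004 0; 0 0 0 0 0; 0 0 0 0.003 0; 0 0 0 0 0; 0 0 0 0 0")

```text
clock: 35.25
tcp_pos: [0.5504, -0.06, 0.0832]
eef_rot: [2.221, 2.221, 0.0]
contact_force: [0.5, -0.9, -0.8]
gripper_width: 0.251
grip_force: 25.0
```

move_arm(steps="0 0 0 0.001 0; 0 0 0 0 0; 0 0 0 0.001 0; 0 0 0 0 0; 0 0 0 0 0")

```text
clock: 35.75
tcp_pos: [0.5504, -0.06, 0.0831]
eef_rot: [2.22, 2.221, 0.001]
contact_force: [-2.8, 0.4, 12.3]
gripper_width: 0.253
grip_force: 25.0
```

move_arm(steps="0.04 0 0 0 0; 0.04 0 0 0 0; 0.04 0 0 0 0; 0.04 0 0 -0.02 0; 0.04 0 0 -0.035 0; 0.04 -0.0374 0.008 0 0; 0.04 -0.0374 0.008 0 0; 0.04 -0.0374 0.008 0 0")

```text
clock: 36.55
tcp_pos: [0.5745, -0.173, 0.1363]
eef_rot: [2.22, 2.223, 0.0]
contact_force: [0.3, -0.4, -0.2]
gripper_width: 0.425
grip_force: 0.0
```

move_arm(steps="0.04 -0.0374 0.008 0 0; 0.04 -0.0374 0.008 0 0; 0.04 0 0 0 0; 0.04 0 0 0.04 0; 0.04 0 0 0.04 0; 0.04 0 0 0.01 0; 0.04 0 0 0 0; 0.04 0 0 0 0")

```text
clock: 37.35
tcp_pos: [0.5913, -0.247, 0.0475]
eef_rot: [2.219, 2.221, 0.001]
contact_force: [1.1, 0.1, 0.0]
gripper_width: 0.423
grip_force: 0.0
```

move_arm(steps="0.04 0 0 0.01 0; 0.04 0 0 0.0045 0; 0.04 0 0 0 0; 0 0 0 0 0; 0 0 0 0 0; 0 0 0 0 0; 0 0 0 0 0; 0 0 0 0 0")

```text
clock: 38.15
tcp_pos: [0.5905, -0.2471, 0.032]
eef_rot: [2.221, 2.221, 0.0]
contact_force: [-0.4, 1.2, 0.9]
gripper_width: 0.251
grip_force: 25.0
```

move_arm(steps="0 0 0 -0.02 0; 0 0 0 -0.03 0; 0 0 0 -0.05 0; 0 0 0 0 0")

```text
clock: 38.55
tcp_pos: [0.5944, -0.249, 0.1387]
eef_rot: [2.212, 2.213, 0.006]
contact_force: [1.1, -1.6, 0.2]
gripper_width: 0.248
grip_force: 25.0
```

move_arm(steps="0 0.0393 -0.0248 0 0; 0 0.0393 -0.0248 0 0; 0 0.0393 -0.0248 0 0; 0 0.0393 -0.0248 0 0; 0 0.0393 -0.0248 0 0; 0 0 0 0 0; 0 0 0 0.025 0; 0 0 0 0 0")

```text
clock: 39.35
tcp_pos: [0.4643, -0.05, 0.1047]
eef_rot: [-2.218, -2.22, 0.004]
contact_force: [0.0, -0.2, 0.1]
gripper_width: 0.252
grip_force: 25.0
```

move_arm(steps="0 0 0 0 0; 0 0 0 0.01 0; 0 0 0 0.008 0; 0 0 0 0 0; 0 0 0 0 0")

```text
clock: 39.85
tcp_pos: [0.4661, -0.0506, 0.0884]
eef_rot: [-2.221, -2.221, 0.001]
contact_force: [-0.0, 1.0, 0.4]
gripper_width: 0.246
grip_force: 25.0
```

move_arm(steps="0 0 0 0.004 0; 0 0 0 0 0; 0 0 0 0.003 0; 0 0 0 0.001 0; 0 0 0 0 0; 0 0 0 0 0")

```text
clock: 40.45
tcp_pos: [0.4666, -0.0505, 0.0819]
eef_rot: [2.22, 2.221, 0.001]
contact_force: [-1.4, 1.5, 8.1]
gripper_width: 0.248
grip_force: 25.0
```

move_arm(steps="0.04 0 0 0 0; 0.04 0 0 0 0; 0.04 0 0 0 0; 0.04 0 0 -0.02 0; 0.04 0 0 -0.035 0; 0.04 -0.0404 0.0206 0 0; 0.04 -0.0404 0.0206 0 0; 0.04 -0.0404 0.0206 0 0")

```text
clock: 41.25
tcp_pos: [0.5288, -0.1727, 0.136]
eef_rot: [2.22, 2.222, 0.001]
contact_force: [1.0, 0.3, 0.4]
gripper_width: 0.424
grip_force: 0.0
```

move_arm(steps="0.04 -0.0404 0.0206 0 0; 0.04 -0.0404 0.0206 0 0; 0.04 -0.0404 0.0206 0 0; 0.04 0 0 0 0; 0.04 0 0 0.04 0; 0.04 0 0 0.04 0; 0.04 0 0 0 0; 0.04 0 0 0 0")

```text
clock: 42.05
tcp_pos: [0.5894, -0.2921, 0.0554]
eef_rot: [-2.22, -2.221, 0.001]
contact_force: [-0.0, -0.5, 0.1]
gripper_width: 0.425
grip_force: 0.0
```

move_arm(steps="0.04 0 0 0.015 0; 0.04 0 0 0.0075 0; 0.04 0 0 0 0; 0.04 0 0 0 0; 0 0 0 0 0; 0 0 0 0 0; 0 0 0 0 0; 0 0 0 0 0")

```text
clock: 42.85
tcp_pos: [0.5902, -0.293, 0.0338]
eef_rot: [2.221, 2.221, 0.0]
contact_force: [-0.6, 0.4, 2.9]
gripper_width: 0.251
grip_force: 25.0
```

move_arm(steps="0 0 0 0 0; 0 0 0 -0.02 0; 0 0 0 -0.03 0; 0 0 0 -0.05 0; 0 0 0 0 0")

```text
clock: 43.35
tcp_pos: [0.5937, -0.2952, 0.1401]
eef_rot: [2.212, 2.213, 0.004]
contact_force: [1.1, -0.5, 0.2]
gripper_width: 0.248
grip_force: 25.0
```

move_arm(steps="0 0.0453 -0.0043 -0.02 0; 0 0.0453 -0.0043 0 0; 0 0.0453 -0.0043 0 0; 0 0.0453 -0.0043 0 0; 0 0.0453 -0.0043 0 0; 0 0.0453 -0.0043 0 0; 0 0.0453 -0.0043 0 0; 0 0 0 0 0")

```text
clock: 44.15
tcp_pos: [0.558, 0.0295, 0.1526]
eef_rot: [-2.213, -2.225, -0.001]
contact_force: [-0.0, -0.4, 1.7]
gripper_width: 0.247
grip_force: 25.0
```

move_arm(steps="0 0 0 0 0; 0 0 0 0.025 0; 0 0 0 0.02 0; 0 0 0 0 0; 0 0 0 0 0")

```text
clock: 44.65
tcp_pos: [0.5599, 0.0229, 0.108]
eef_rot: [-2.223, -2.22, 0.001]
contact_force: [0.5, -0.3, 0.1]
gripper_width: 0.247
grip_force: 25.0
```

move_arm(steps="0 0.001 0 0.01 0; 0 0 0 0.008 0; 0 0 0 0 0; 0 0 0 0 0")

```text
clock: 45.05
tcp_pos: [0.5597, 0.0253, 0.09]
eef_rot: [-2.221, -2.222, 0.0]
contact_force: [-0.8, 1.1, 0.9]
gripper_width: 0.251
grip_force: 25.0
```

move_arm(steps="0 0 0 0.004 0; 0 0 0 0 0; 0 0 0 0.003 0; 0 0 0 0 0; 0 0 0 0 0")

```text
clock: 45.55
tcp_pos: [0.56, 0.025, 0.0838]
eef_rot: [2.22, 2.221, 0.0]
contact_force: [-0.9, -1.6, 3.8]
gripper_width: 0.246
grip_force: 25.0
```

move_arm(steps="0 0 0 0.0008 0; 0 0 0 0 0; 0.04 0 0 0 0; 0.04 0 0 0 0; 0.04 0 0 0 0; 0.04 0 0 -0.02 0; 0.04 0 0 -0.045 0; 0.04 0 0 0 0")

```text
clock: 46.35
tcp_pos: [0.5636, 0.0252, 0.1522]
eef_rot: [2.216, 2.216, 0.011]
contact_force: [0.1, -0.3, -0.5]
gripper_width: 0.426
grip_force: 0.0
```

move_arm(steps="0.04 -0.0455 0.0038 0 0; 0.04 -0.0455 0.0038 0 0; 0.04 -0.0455 0.0038 0 0; 0.04 -0.0455 0.0038 0 0; 0.04 -0.0455 0.0038 0 0; 0.04 -0.0455 0.0038 0 0; 0.04 -0.0455 0.0038 0 0; 0.04 -0.0455 0.0038 0 0")

```text
clock: 47.15
tcp_pos: [0.5899, -0.3403, 0.1462]
eef_rot: [-2.221, -2.221, -0.0]
contact_force: [0.9, 0.5, 0.4]
gripper_width: 0.425
grip_force: 0.0
```

move_arm(steps="0.04 0 0 0 0; 0.04 0 0 0 0; 0.04 0 0 0 0")

```text
clock: 47.45
tcp_pos: [0.5898, -0.3373, 0.1466]
eef_rot: [-2.219, -2.221, -0.001]
contact_force: [-0.1, 0.8, 0.4]
gripper_width: 0.424
grip_force: 0.0
```

Run:
```python
from h import *
s=arm.get_state(); print(s["tcp_pos"]); im,C=snap("wrist","w8")
for r in reds(C,im): print(r)
print(rect("bluebox_c","top",.115)); print(rect("rack_top","wrist",.03))
snap("scene","s8")
```

```text
[ 0.58982334 -0.33727026  0.14657552]
(np.int32(493), [257.8, 187.9], [0.5905, -0.3372, 0.048])
[('bluebox_c', 'top', 0.62, 122, [0.3762, -0.185], [0.0312, 0.0548], 55.39)]
[('rack_top', 'wrist', 0.97, 9963, [0.5906, -0.2708], [0.1691, 0.0474], 89.82)]
```

View pics/s8.png

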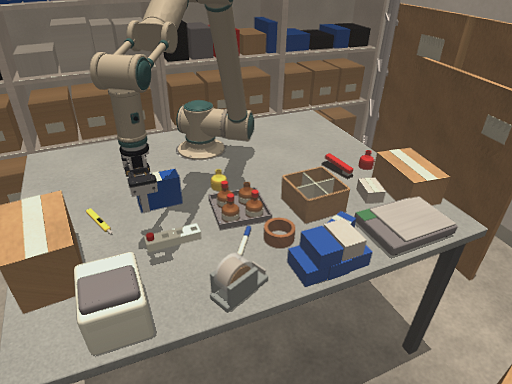

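The scene shows three stoppered bottles and one open bottle in the tray. One stopper is left at the far end of the rack, and the blue box is standing upright. I'll pick the last stopper.

move_arm(steps="0.04 -0.0005 0.0005 0.05 0; 0.04 0 0 0.04 0; 0.04 0 0 0.015 0; 0.04 0 0 0.008 0; 0.04 0 0 0 0; 0.04 0 0 0 0")

```text
clock: 48.35
tcp_pos: [0.5916, -0.3396, 0.0357]
eef_rot: [2.219, 2.22, 0.001]
contact_force: [-1.0, -0.5, 0.1]
gripper_width: 0.421
grip_force: 0.0
```

move_arm(steps="0.04 0 0 0.0025 0; 0.04 0 0 0 0; 0 0 0 0 0; 0 0 0 0 0; 0 0 0 0 0; 0 0 0 0 0; 0 0 0 0 0")

```text
clock: 49.05
tcp_pos: [0.5908, -0.3393, 0.0322]
eef_rot: [2.221, 2.221, 0.0]
contact_force: [-0.7, 0.7, 1.7]
gripper_width: 0.246
grip_force: 25.0
```

move_arm(steps="0 0 0 -0.02 0; 0 0 0 -0.03 0; 0 0 0 -0.05 0; 0 0 0 -0.02 0; 0 0 0 0 0")

```text
clock: 49.55
tcp_pos: [0.5927, -0.3406, 0.156]
eef_rot: [2.216, 2.216, 0.002]
contact_force: [0.9, 0.5, -0.5]
gripper_width: 0.248
grip_force: 25.0
```

move_arm(steps="0 0.0466 -0.0143 0 0; 0 0.0466 -0.0143 0 0; 0 0.0466 -0.0143 0 0; 0 0.0466 -0.0143 0 0; 0 0.0466 -0.0143 0 0; 0 0.0466 -0.0143 0 0; 0 0.0466 -0.0143 0 0; 0 0.0466 -0.0143 0 0")

```text
clock: 50.35
tcp_pos: [0.4739, 0.0353, 0.1499]
eef_rot: [-2.22, -2.219, 0.003]
contact_force: [1.4, 0.3, -0.3]
gripper_width: 0.246
grip_force: 25.0
```

move_arm(steps="0 0 0 0 0; 0 0 0 0 0; 0 0 0 0.025 0; 0 0 0 0.02 0; 0 0 0 0 0; 0 0 0 0 0")

```text
clock: 50.95
tcp_pos: [0.4764, 0.0324, 0.1063]
eef_rot: [-2.223, -2.219, 0.002]
contact_force: [0.9, 0.3, -0.4]
gripper_width: 0.25
grip_force: 25.0
```

move_arm(steps="0 0.0005 0 0.01 0; 0 0 0 0.008 0; 0 0 0 0 0; 0 0 0 0 0")

```text
clock: 51.35
tcp_pos: [0.4762, 0.034, 0.0888]
eef_rot: [2.221, 2.222, -0.0]
contact_force: [-0.3, -0.5, -0.3]
gripper_width: 0.244
grip_force: 25.0
```

move_arm(steps="0 0 0 0.003 0; 0 0 0 0 0; 0 0 0 0.003 0; 0 0 0 0 0; 0 0 0 0.001 0; 0 0 0 0 0; 0 0 0 0 0")

```text
clock: 52.05
tcp_pos: [0.4767, 0.0335, 0.0826]
eef_rot: [2.219, 2.221, -0.0]
contact_force: [-1.1, -2.4, 5.2]
gripper_width: 0.251
grip_force: 25.0
```

move_arm(steps="0 0 0 0.0008 0; 0 0 0 0 0; 0.04 0 0 0 0; 0.04 0 0 0 0; 0.04 0 0 0 0; 0.04 0 0 -0.03 0; 0.04 0 0 -0.05 0; 0.04 0 0 -0.045 0")

```text
clock: 52.85
tcp_pos: [0.4757, 0.0344, 0.207]
eef_rot: [-2.22, -2.221, 0.001]
contact_force: [1.1, 1.1, 0.3]
gripper_width: 0.427
grip_force: 0.0
```

move_arm(steps="0.04 -0.043 -0.011 0 0; 0.04 -0.043 -0.011 0 0; 0.06 -0.043 -0.011 0 0; 0.094 -0.043 -0.011 0 0; 0.094 -0.043 -0.011 0 0; 0.094 -0.043 -0.011 0 0; 0.094 -0.043 -0.011 0 0; 0.094 0 0 0 0")

```text
clock: 53.65
tcp_pos: [0.3983, -0.2717, 0.2055]
eef_rot: [2.227, 2.214, -0.003]
contact_force: [-0.6, 0.2, 0.5]
gripper_width: 0.904
grip_force: 0.0
```

move_arm(steps="0.094 0 0 0 0; 0.094 0 0 0 0")

```text
clock: 53.85
tcp_pos: [0.3993, -0.2656, 0.2057]
eef_rot: [-2.22, -2.221, -0.001]
contact_force: [-0.4, -0.4, 0.2]
gripper_width: 0.995
grip_force: 0.0
```

Run:
```python
from h import *
s=arm.get_state(); print(s["tcp_pos"]); im,C=snap("wrist","w9")
print(rect("bluebox_c","wrist",.115))
t,_=snap("top","t9"); t=cv2.resize(t[150:300,240:400,::-1],(380,356)); t=np.vstack([t,np.zeros((28,380,3),np.uint8)]); cv2.imwrite("pics/m9.png",np.hstack([im[:,:,::-1][:, 60:460],t]))
```

```text
[ 0.39926425 -0.26561365  0.20570076]
[('bluebox_c', 'wrist', 0.67, 12317, [0.3687, -0.2653], [0.0628, 0.1499], 0.51)]
```

View pics/m9.png

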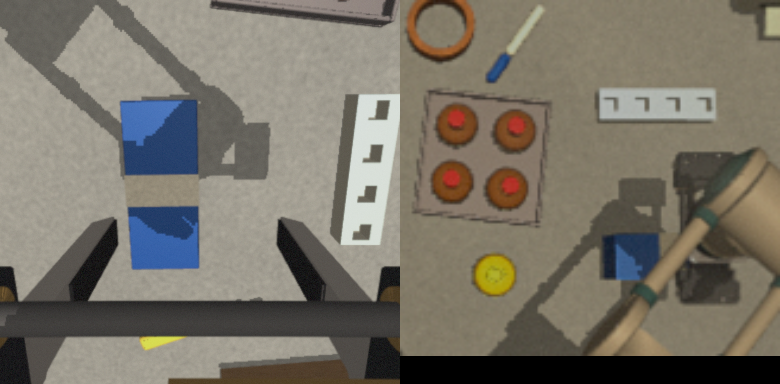

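All four bottles are stoppered and the rack is empty. The box is at (0.3687,-0.2653) with yaw about 0. I'll grip it now.

move_arm(steps="0.094 -0.0015 -0.031 0 0; 0.094 0 0 0 0; 0.094 0 0 0.04 0; 0.094 0 0 0.04 0; 0.094 0 0 0.03 0; 0.094 0 0 0.02 0; 0.094 0 0 0 0; 0.094 0 0 0 0", grip_force=25)

```text
clock: 54.85
tcp_pos: [0.369, -0.2683, 0.0764]
eef_rot: [2.22, 2.222, 0.0]
contact_force: [-0.3, -1.0, 0.5]
gripper_width: 1.002
grip_force: 0.0
```

move_arm(steps="0.05 0 0 0 0; 0.05 0 0 0 0; 0.05 0 0 0 0; 0.05 0 0 0 0; 0.05 0 0 0 0; 0.05 0 0 0 0; 0.05 0 0 0 0")

```text
clock: 55.55
tcp_pos: [0.3687, -0.2687, 0.0765]
eef_rot: [2.221, 2.22, 0.0]
contact_force: [0.9, 0.2, 5.2]
gripper_width: 0.658
grip_force: 24.9
```

move_arm(steps="0.05 0 0 -0.01 0; 0.05 0 0 -0.02 0; 0.05 -0.003 0.02 -0.01 0; 0.05 0 0.04 0 0; 0.05 0 0.04 0 0; 0.05 0 0.04 0 0; 0.05 0 0.0193 0 0; 0.05 0 0 0 0")

```text
clock: 56.35
tcp_pos: [0.5299, -0.2712, 0.1151]
eef_rot: [-2.219, -2.224, -0.001]
contact_force: [0.3, -0.7, -3.7]
gripper_width: 0.663
grip_force: 24.9
```

move_arm(steps="0.05 0 0 0 0; 0.05 0 0 0.02 0; 0.05 0 0 0.01 0; 0.05 0 0 0.005 0; 0.05 0 0 0.003 0; 0.05 0 0 0 0; 0.05 0 0 0 0")

```text
clock: 57.05
tcp_pos: [0.5277, -0.2717, 0.0786]
eef_rot: [2.221, 2.221, 0.0]
contact_force: [0.0, 1.1, -4.3]
gripper_width: 0.66
grip_force: 24.9
```

move_arm(steps="0.05 0 0 0.002 0; 0.05 0 0 0 0; 0.094 0 0 0 0; 0.094 0 0 0 0; 0.094 0 0 0 0; 0.094 0 0 0 0; 0.094 0 0 0 0; 0.094 0 0 0 0")

```text
clock: 57.85
tcp_pos: [0.5276, -0.2714, 0.0762]
eef_rot: [2.221, 2.221, -0.0]
contact_force: [1.0, -0.1, 1.0]
gripper_width: 0.998
grip_force: 0.0
```

move_arm(steps="0.094 0 0 -0.04 0; 0.094 0 0 -0.05 0; 0.094 0 0 -0.04 0; 0.094 -0.005 0 0 0; 0.094 0 0 0 0; 0.094 0 0 0 0")

```text
clock: 58.45
tcp_pos: [0.5266, -0.2758, 0.2045]
eef_rot: [-2.219, -2.219, 0.001]
contact_force: [-0.0, 0.4, 0.2]
gripper_width: 0.998
grip_force: 0.0
```

Run:
```python
from h import *
s=arm.get_state(); print(s["tcp_pos"]); im,C=snap("wrist","w10")
print(rect("bluebox_c","wrist",.115),rect("rack_top","wrist",.03))
```

```text
[ 0.52660705 -0.2758326   0.20451074]
[('bluebox_c', 'wrist', 0.64, 12655, [0.5284, -0.2684], [0.0636, 0.1494], 0.74)] [('rack_top', 'wrist', 0.83, 6502, [0.5923, -0.2703], [0.0505, 0.171], 1.61)]
```

View pics/w10.png

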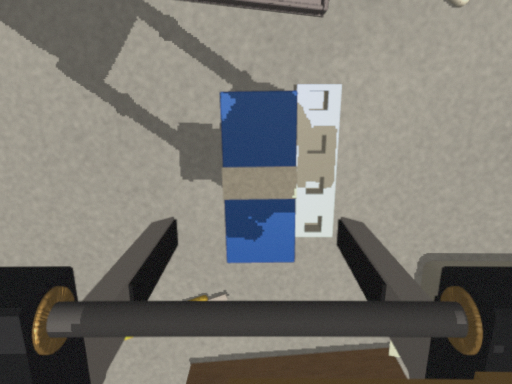

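The box stands square, close in front of the rack, centred at (0.528,-0.268). Before handing in I'll back the arm off and take a last look.

move_arm(steps="0.094 -0.02 -0.04 0 0; 0.094 -0.02 -0.04 0 0; 0.094 -0.02 -0.04 0 0; 0.094 -0.02 -0.04 0 0; 0.094 -0.02 -0.04 0 0; 0.094 0 0 0 0; 0.094 0 0 0 0")

```text
clock: 59.4
tcp_pos: [0.3271, -0.3766, 0.2059]
eef_rot: [-2.224, -2.219, -0.001]
contact_force: [-0.3, 0.7, -0.2]
gripper_width: 1.005
grip_force: 0.0
```

Run:
```python
from h import *
t,_=snap("top","t11"); s,_=snap("scene","s11")
a=cv2.resize(t[120:300,160:440,::-1],(800,514))[:, :]; a=cv2.resize(t[130:270,160:400,::-1],(480,280)); b=cv2.resize(s[140:260,130:360,::-1],(536,280))
cv2.imwrite("pics/m11.png",np.vstack([np.hstack([a,np.zeros((280,56,3),np.uint8)]),b]))
print(rect("bluebox_c","top",.115))
```

```text
[('bluebox_c', 'top', 0.95, 1129, [0.5222, -0.2596], [0.0756, 0.1672], 1.73), ('bluebox_c', 'top', 0.5, 153, [0.5327, -0.0517], [0.053, 0.048], 83.7), ('bluebox_c', 'top', 0.38, 508, [0.7311, 0.243], [0.0706, 0.085], 23.47)]
```

View pics/m11.png

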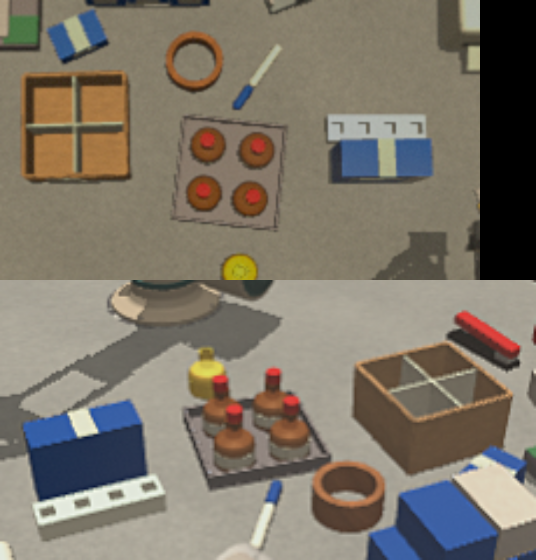

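The carton is empty and all four bottles stand upright and stoppered in the tray. The rack is empty and the box is back in front of it. I'm handing in.

```bash
python3 -c "
from station import arm; print(arm.job_done())"
```

```text
the job is handed in; nothing more can be done
None
```

The job is handed in: all four amber bottles stand upright in the grey tray, each with its stopper pushed home, and the blue carton is back square in front of the empty rack; no result came back.

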